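# Tighten the carving board clamp with its ratchet lever

## Robot

A 6-joint arm with a two-finger parallel gripper is mounted at the origin on a cart in front of the work surface, level with it; the furniture and walls round the work are solid. World frame = base frame: x ahead of the robot, y to its left, z up, the work surface at z = 0. Lengths are in m, angles in rad, forces in N, time in s.
With the tool pointing down it reaches from about 0.25 to 0.775 m from the base axis. Payload 4 kg.
Tool frame: the origin (TCP) lies between the finger pads; the fingertips stand 25 mm ahead of it and the grasp point (between the pads) lies 6 mm ahead of it (robot.tip_reach is the distance from the TCP to the fingertips, in m); z points along the fingers, y is the line along which they close (so a half turn about z gives the same grasp; the last joint's range is limited). The gripper opens to 94 mm and grips with 3 to 60 N. Pads are 16 mm wide; open, the fingers measure 119 mm over their backs; the gripper's body (75 mm by 177 mm) begins 78 mm behind the grasp point.
Start: joints at [-1.3, 0.087, 1.371, -0, 1.684, -0.103], TCP at [0.201, -0.512, 0.231] pointing down, gripper open.
Joint ranges: [-3.1, 3.1], [-0.76, 2.03], [0.27, 2.55], [-1.08, 4.22], [0.17, 2.65], [-2.57, 2.57]. Speed limits (rad/s): [2.79, 2.79, 3.14, 3.14, 3.14, 3.14].

## Interface

Orientations are given as [roll, pitch, yaw] about the fixed x, y, z axes, in that order (R = Rz(yaw) Ry(pitch) Rx(roll)).
In Python, from bench import sensors, snapshot, camera_info, ticket, robot gives the robot as it stands.
- The arm moves only by the tool arm_command, never from a script. Its argument "plan" is a list of rows, each an object with "grip": the closure, from -1 (fully open) to 1 (shut); "slide": the shift along the tool's x, y, z normalised to -1 to 1, where 1 is 500 mm, a list of three; "spin": the turn about the tool's z normalised to -1 to 1, where 1 is 5 degrees. A call has 1 to 10 rows; each row shifts and turns the commanded pose from where the row before left it, along the tool's axes as they then stand; what a row does not reach is not made up. A row lasts 1/8 s, in which the tool goes at most 62.5 mm and 10.7 degrees, less where a joint would pass 70% of its speed; a pose out of reach is approached as far as the arm can. A call with a number of a shift or a turn outside -1 to 1 is refused whole. A call with a gripper value outside its range is refused whole. The fingers move at their own pace and stop on an object; the grip force is fixed at half the most. Time passes only in rows, so rows that do not move let the fingers close. It gives the time, the measured TCP pose, the force, the opening and the grip force at its end, in the units of the state.
- sensors.get_obs(): the state, without advancing time (a new reading comes with each control period).
- snapshot(name): name is "scene" or "top"; returns the picture (420x560x3 uint8, red, green, blue); there is no depth.
- camera_info(name): a dict with "fx", "fy", "cx", "cy" (pixels), "position" and "rotation" of the camera in the world. Camera axes: x right, y up, looking along -z (the intrinsics and any distortion apply to the point x, -y, -z); pixel columns grow to the right and rows downward; lengths in m; the calibration is good to about 2 mm. A picture is of the moment at which its call begins. camera_info takes no time and is no camera call.
- ticket.close_job(): hands the job in; it is judged then, once.
The state is a dict: "time": time; "joint_positions": joint angles; "qvel": joint speeds; "joint_torque": joint torques, N m; "tool_pos": TCP position; "ee_rot": TCP orientation; "wrist_force": force on the tool from outside, world axes, zero at the start; "wrist_torque": the same for the moment, N m; "width": finger opening in m; "finger_force": force on a finger pad.
Only numpy, scipy, OpenCV 4.12 (cv2) and the standard library are available. Lean on these libraries where they do the work, as an engineer would, in place of code of your own. Each camera call takes 0.05 s, during which the arm holds its last target. There are 200 camera calls.

## Task

Clamp the wooden carving board firmly to the worktop with the board clamp's lever, turning it clockwise seen from above until pushing the knob takes about 11 N, and do not overtighten it. The lever can swing only a short way between its stops, so whenever it reaches the end, lift it off its serrations, swing it all the way back, let it drop in again and turn on. Leave the lever seated down in its serrations, the board where it lies, and the lemon, pepper mill and mug undisturbed.

Things in the scene. Friction and masses are not known exactly. Their poses are not given: they have to be found in the camera images.
- clamp: board clamp: aluminium C-frame fixed to the worktop, 110 mm tall, column on its +y side, arm reaching in -y over the board; origin on the worktop under the vertical screw axis. A 34 mm rubber pad under the arm starts 6 to 9 mm above the board; turning the screw clockwise (from above) lowers it 6 mm per rad. The pad is springy, 25 N per mm. The screw stays where it is left; its angle is not given.
- screw_axis (a point): point on the vertical screw axis, 140 mm above the worktop, at the top of the lever's 50 mm round hub; the lever swings about this axis. Under the hub are the serrations: 12 upright teeth, 30 degrees apart, 6 mm high. The screw must still turn 1.4 to 2.1 rad in all. Right is 80 N on the board, a knob push of about 11 N; 40 to 130 N is fine, over 150 N is overtight.
- lever_swing (a joint): swing of the lever, rad, growing clockwise from above (tightening), 0 to 1.3 between stop pins; at q it points from the axis along clamp yaw - 1.222 - q. Seated it turns the screw along, both ways, with 0.13 rad play: about 0.6 N m (5 to 7 N at the knob) with the pad free, and 0.9 N m (10 N) more per rad once the pad presses the board.
- lever_lift (a joint): lift of the lever, m: 0 seated, 0.009 its upper limit; above 0.006 clear of the teeth, swinging freely. A spring and its weight pull it down (5 to 8 N). At the start, or when let down, it may stand on the tooth tips (about 0.004); turned on clockwise while free to drop, it falls in within 0.5 rad. Teeth bind while pushed hard sideways: ease off before lifting.
- knob (a point): centre of the lever's upright black knob, 90 mm out from the screw axis, 165 mm above the worktop when seated: a 22 mm round post from the top of the lever bar (at 140 mm) up to a 27 mm head at 184 to 192 mm. To be taken from above.
- board: the carving board, an acacia tray 190 x 300 x 18 mm with a raised rim, its left front part lying under the clamp's pad; origin at the centre of its underside, y along its length
- lemon_a: lemon lying on the board, 71 mm long; origin at its underside
- mill: wooden pepper mill, 58 mm wide, 170 mm tall, standing on the rear of the board; origin at the centre of its underside
- mug: speckled white mug, 95 mm tall, standing on the worktop to the left of the robot; origin at the centre of its underside

How it is judged:
On the way, in this order (a step that is already met when the one before it is completed fails the run):
1. the lever is lifted clear of its serrations and swung back at least part of the way (value of joint lever_lift above 0.005 m and value of joint lever_swing below 0.55 rad).
2. the clamp presses the board with at least 40 N (contact force between clamp and board above 40 N), for 0.2 s.
At the end, for the whole second after the job is handed in: the clamp presses the board down with 40 to 130 N, the lever is seated in its serrations (lifted less than 2 mm), and the board lies within 15 mm of where it was, at rest (contact force between clamp and board between 40 and 130 N and value of joint lever_lift below 0.002 m and distance of board from where it was at the start of the episode below 0.015 m and linear speed of board below 0.02 m/s); the robot touches nothing.
It fails at once if the clamp is overtightened (more than 150 N on the board) (contact force between clamp and board above 150 N).
It fails at once if the lemon, the pepper mill or the mug is knocked about (moved more than 30 mm or the mill or mug tipped) (distance of any of lemon_a, mill, mug from where it was at the start of the episode above 0.03 m or angle between any of mill, mug's own z axis and vertical above 0.5 rad).
It also fails if it takes over 72 s, if anything falls off the work surface, if the arm or the gripper's body presses on something with over 40 N, if the wrist force passes 120 N, or if a joint passes its speed limit or range.

## Working session

There is one attempt and no reset: what is moved stays moved. The work goes in short steps, Python scripts to look and compute and a tool call to move; the robot and the scene stay as the last step left them, time stands still between calls to the robot, and variables do not carry over. Pictures are saved under pics/ and viewed, at most 10 in all, crops included, and the job is handed in when it is done.

Besides the shell and the picture viewer there is one more tool, called after "Call:" in YAML: its name, and indented under it one key for each argument. arm_command: Moves the arm, as the interface text tells. Scaled input: -1 to 1 covers 500 mm each way for a shift and 5 degrees each way for a turn. Its arguments: {"type":"object","properties":{"plan":{"type":"array","items":{"type":"object","properties":{"grip":{"type":"number"},"slide":{"type":"array","items":{"type":"number"}},"spin":{"type":"number"}}}}},"required":["plan"]}

```bash
mkdir -p pics; python3 - <<'E'
from bench import sensors,snapshot,camera_info
import cv2
for n in("scene","top"):
    cv2.imwrite(f"pics/{n}0.png",snapshot(n)[:,:,::-1]); print(n,camera_info(n))
print(sensors.get_obs())
E
```

```text
scene {'fx': 442.48330658964187, 'fy': 442.48330658964187, 'cx': 289.1932899546848, 'cy': 211.38903570137214, 'position': array([-0.15660074,  0.44969832,  0.65678938]), 'rotation': array([ 0.90850171, -0.0133617 , -1.81843494])}
top {'fx': 539.5469804228583, 'fy': 539.5469804228583, 'cx': 270.5318210315042, 'cy': 208.73329246973694, 'position': array([0.3674277 , 0.25176163, 1.22956804]), 'rotation': array([ 0.12174118,  0.02029047, -1.59423368])}
{'time': 0.1, 'joint_positions': array([-1.30012790e+00,  8.78682732e-02,  1.37207291e+00, -1.48893292e-05,
        1.68361554e+00, -1.03087362e-01]), 'qvel': array([ 0.00046199, -0.00340992, -0.00369328,  0.00035261,  0.00165731,
        0.00060334]), 'joint_torque': array([ 1.39266849e-03, -3.41252589e+01, -3.03301799e+01,  7.19335908e-02,
        3.04323505e-02, -1.06769608e-04]), 'tool_pos': array([ 0.20069153, -0.51160112,  0.22944352]), 'ee_rot': array([-3.13963749e+00, -1.87393013e-04,  3.73753939e-01]), 'wrist_force': array([-0.03201852, -0.42928037, -0.8504139 ]), 'wrist_torque': array([-0.01863952,  0.04286253,  0.01187534]), 'finger_force': 0.0, 'width': 0.09423279297325642}
```

View pics/scene0.png

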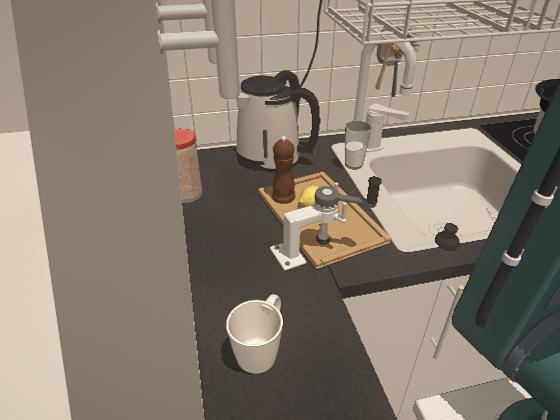

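View pics/top0.png

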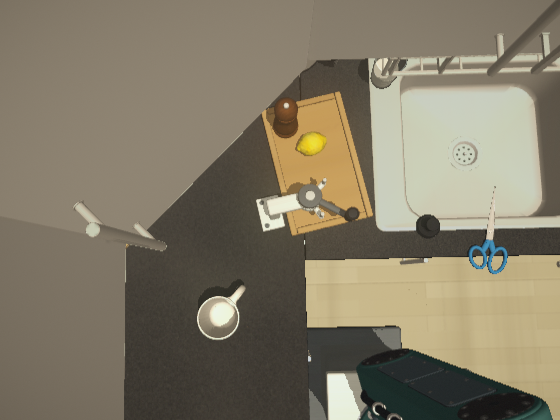

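The scene picture shows the hub at about (326,194) and the knob head at about (375,181). In the top view the hub is at (310,195), the knob head at (352,214), the mill at (286,105), the lemon at (312,144) and the mug at (218,318).

```bash
cat > h.py <<'E'
import numpy as np,cv2
from scipy.spatial.transform import Rotation as R
from bench import sensors,snapshot,camera_info
def plane(n,uv,z):
    c=camera_info(n);d=R.from_euler('xyz',c['rotation']).apply([(uv[0]-c['cx'])/c['fx'],-(uv[1]-c['cy'])/c['fy'],-1])
    p=c['position'];return p+d*(z-p[2])/d[2]
def proj(n,P):
    c=camera_info(n);q=R.from_euler('xyz',c['rotation']).inv().apply(np.array(P)-c['position'])
    return c['cx']-c['fx']*q[0]/q[2],c['cy']+c['fy']*q[1]/q[2]
E
python3 - <<'E'
from h import *
im=snapshot("top");g=cv2.cvtColor(im,cv2.COLOR_RGB2GRAY)
cv2.imwrite("pics/crop1.png",cv2.resize(im[150:250,240:390,::-1],None,fx=5,fy=5,interpolation=cv2.INTER_CUBIC))
im=snapshot("scene")
cv2.imwrite("pics/crop2.png",cv2.resize(im[160:270,260:400,::-1],None,fx=5,fy=5,interpolation=cv2.INTER_CUBIC))
for n,hub,kn in(("top",(310,195),(352,214)),("scene",(326,194),(375,181))):
    print(n,plane(n,hub,.14),plane(n,kn,.192), plane(n,kn,.196))
print(plane("top",(286,105),.17),plane("top",(218,318),.095),plane("top",(312,144),.04))
E
```

```text
top [0.52734796 0.18964755 0.14      ] [0.48054498 0.11290195 0.192     ] [0.48010889 0.11343727 0.196     ]
scene [0.52236333 0.19482257 0.14      ] [0.47305694 0.11751033 0.192     ] [0.46763808 0.12036916 0.196     ]
[0.70834564 0.23393498 0.17      ] [0.28159315 0.38568792 0.095     ] [0.65787379 0.17570368 0.04      ]
```

View pics/crop1.png

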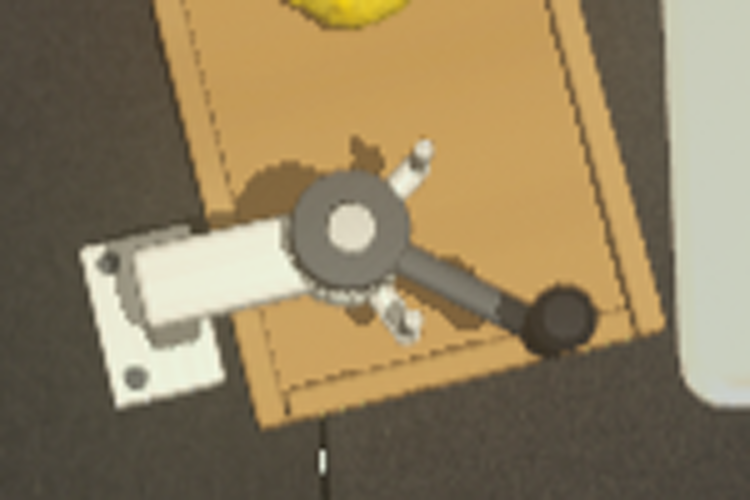

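View pics/crop2.png

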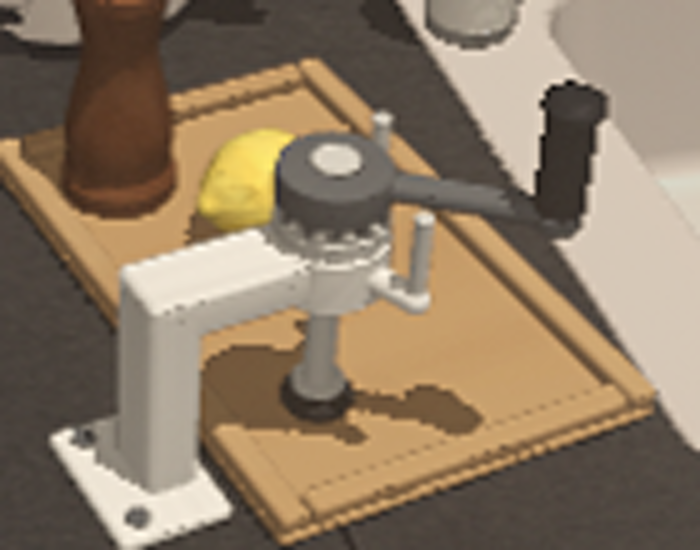

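The crops put the hub-top centre at about (310.2,196.2) in the top view and (327.2,191.6) in the scene. The knob-top centre is at (352,213.6) and (375,179.4). The stop pins sit at about (324,180) and (322,216) in the top view, with the lever between them.

```bash
python3 - <<'E'
from h import *
for n,hub,kn in(("top",(310.2,196),(352,213.5)),("scene",(327.2,191.8),(375,179.4))):
    for dz in (0,.004):
        h=plane(n,hub,.14+dz);k=plane(n,kn,.192+dz)
        print(n,dz,h.round(4),k.round(4),np.hypot(*(k-h)[:2]),np.arctan2(*(k-h)[1::-1]))
# clamp arm top edges in top image (crop coords/5)
f=lambda u,v:plane("top",(240+u/5,150+v/5),.11)
a=f(133,255)-f(280,220);b=f(147,325)-f(305,290)
print(a,b,[np.arctan2(x[1],x[0])-np.pi/2 for x in(a,b)])
a=plane("top",(240+80/5,150+250/5),.005)-plane("top",(240+118/5,150+408/5),.005);print(np.arctan2(a[1],a[0]))
a=plane("top",(240+262/5,150+427/5),.02)-plane("top",(240+663/5,150+328/5),.02);print(np.arctan2(a[1],a[0])-np.pi/2)
E
```

```text
top 0 [0.5253 0.1893 0.14  ] [0.4815 0.1129 0.192 ] 0.08808643906024723 -2.090735720691625
top 0.004 [0.5247 0.1895 0.144 ] [0.4811 0.1134 0.196 ] 0.08775131332720253 -2.091088010566661
scene 0 [0.5291 0.1901 0.14  ] [0.4781 0.1154 0.192 ] 0.0904553510597024 -2.169347565581484
scene 0.004 [0.5238 0.1921 0.144 ] [0.4726 0.1183 0.196 ] 0.08982784608825198 -2.1762184483410705
[-0.01318715  0.06195421  0.        ] [-0.01301078  0.06634357  0.        ] [np.float64(0.2097233057721759), np.float64(0.1936545228253026)]
0.21356606482843826
0.21740541300589755
```

Call:
arm_command:
  plan:
    - {"grip": -1,"slide": [0.03,-0.03,-0.05],"spin": 0}
    - {"grip": -1,"slide": [0.07,-0.07,-0.04],"spin": 0}
    - {"grip": -1,"slide": [0.07,-0.07,0],"spin": 0}
    - {"grip": -1,"slide": [0.07,-0.07,0],"spin": 0}
    - {"grip": -1,"slide": [0.07,-0.07,0],"spin": 0}
    - {"grip": -1,"slide": [0.07,-0.07,0],"spin": 0}
    - {"grip": -1,"slide": [0.07,-0.07,0],"spin": 0}
    - {"grip": -1,"slide": [0.07,-0.07,0],"spin": 0}
    - {"grip": -1,"slide": [0.07,-0.07,0],"spin": 0}
    - {"grip": -1,"slide": [0.07,-0.07,0],"spin": 0}

```text
time: 1.45
tool_pos: [0.3878, -0.0827, 0.2754]
ee_rot: [3.141, -0.0, 0.374]
wrist_force: [-0.6, -0.6, 0.9]
width: 0.0941
finger_force: 0.0
```

Call:
arm_command:
  plan:
    - {"grip": -1,"slide": [0.07,-0.07,0],"spin": 0}
    - {"grip": -1,"slide": [0.07,-0.07,0],"spin": 0}
    - {"grip": -1,"slide": [0.07,-0.07,0],"spin": -1}
    - {"grip": -1,"slide": [0,0,0],"spin": -1}
    - {"grip": -1,"slide": [0,0,0],"spin": -1}
    - {"grip": -1,"slide": [0,0,0],"spin": -1}
    - {"grip": -1,"slide": [0,0,0],"spin": -1}
    - {"grip": -1,"slide": [0,0,0],"spin": -1}
    - {"grip": -1,"slide": [0,0,0],"spin": -1}
    - {"grip": -1,"slide": [0,0,0],"spin": -0.5}

```text
time: 2.7
tool_pos: [0.4468, 0.0518, 0.2752]
ee_rot: [-3.141, 0.0, 1.03]
wrist_force: [0.7, 0.2, 0.1]
width: 0.094
finger_force: 0.0
```

```bash
cat >> h.py <<'E'
A=np.array([.526,.190])
def st():
    o=sensors.get_obs();p=o['tool_pos'];r=p[:2]-A;R_=R.from_euler('xyz',o['ee_rot']).as_matrix()
    ph=np.arctan2(r[1],r[0])
    print('t%.2f'%o['time'],p.round(4),o['ee_rot'].round(3),'F',o['wrist_force'].round(1),'w',round(o['width'],4),o['finger_force'].round(1) if hasattr(o['finger_force'],'round') else o['finger_force'],'r %.4f q %.3f yawerr %.3f'%(np.hypot(*r),.205-1.222-ph,o['ee_rot'][2]-ph-np.pi),'Ftool',(R_.T@o['wrist_force']).round(1))
    return o,R_
E
python3 - <<'E'
from h import *
o,M=st()
print('toknob units',M.T@(np.array([.479,.114,.169])-o['tool_pos'])/.5)
im=np.hstack([snapshot("top")[140:260,260:400],snapshot("scene")[130:250,300:440]])
cv2.imwrite("pics/c3.png",cv2.resize(im[:,:,::-1],None,fx=2.8,fy=2.8,interpolation=cv2.INTER_CUBIC))
E
```

```text
t2.70 [0.4468 0.0518 0.2752] [-3.141  0.     1.03 ] F [0.7 0.2 0.1] w 0.094 0.0 r 0.1593 q 1.074 yawerr -0.021 Ftool [ 0.5  0.5 -0.1]
toknob units [ 0.13992029 -0.00879847  0.21239995]
```

View pics/c3.png

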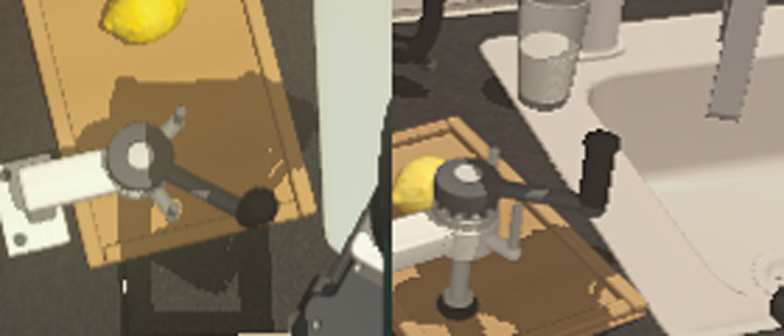

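The view shows the gripper approaching in the lower right of the top half. The knob is clear at crop (257,207), and nothing has been disturbed.

Call:
arm_command:
  plan:
    - {"grip": -1,"slide": [0.07,-0.004,0],"spin": 0}
    - {"grip": -1,"slide": [0.07,-0.005,0],"spin": 0}
    - {"grip": -1,"slide": [0,0,0.06],"spin": 0}
    - {"grip": -1,"slide": [0,0,0.06],"spin": 0}
    - {"grip": -1,"slide": [0,0,0.05],"spin": 0}
    - {"grip": -1,"slide": [0,0,0.04],"spin": 0}
    - {"grip": -1,"slide": [0,0,0],"spin": 0}

```text
time: 3.68
tool_pos: [0.4779, 0.1139, 0.1684]
ee_rot: [-3.138, 0.003, 1.028]
wrist_force: [-0.4, -0.3, 0.1]
width: 0.094
finger_force: 0.0
```

```bash
python3 - <<'E'
from h import *
st()
im=np.hstack([snapshot("top")[140:260,260:400],snapshot("scene")[130:250,300:440]])
cv2.imwrite("pics/c4.png",cv2.resize(im[:,:,::-1],None,fx=2.8,fy=2.8,interpolation=cv2.INTER_CUBIC))
E
```

```text
t3.67 [0.4779 0.1139 0.1684] [-3.138e+00  3.000e-03  1.028e+00] F [-0.4 -0.3  0.1] w 0.094 0.0 r 0.0900 q 1.117 yawerr 0.020 Ftool [-0.4 -0.2 -0.1]
```

View pics/c4.png

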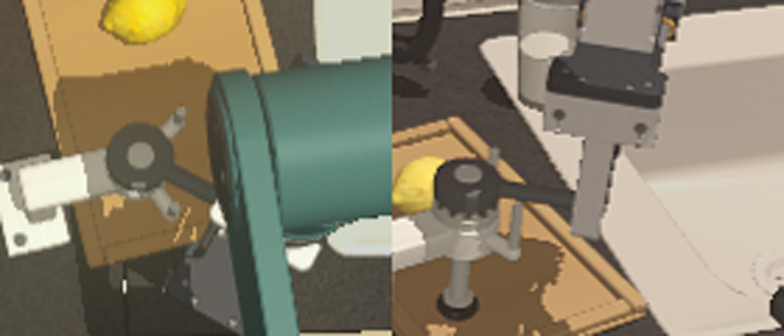

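The fingers straddle the knob at scene crop (590,190), so I'll close the gripper.

Call:
arm_command:
  plan:
    - {"grip": 1}
    - {"grip": 1}
    - {"grip": 1}
    - {"grip": 1}
    - {"grip": 1}
    - {"grip": 1}
    - {"grip": 1}
    - {"grip": 1}

```text
invalid input at $.plan[0]: expected keys grip, slide, spin
```

```bash
python3 -c "
from h import *
st()"
```

```text
t3.77 [0.4795 0.1141 0.1711] [ 3.141 -0.     1.028] F [0.5 0.  1. ] w 0.0938 0.0 r 0.0891 q 1.103 yawerr 0.007 Ftool [ 0.3  0.5 -1. ]
```

Call:
arm_command:
  plan:
    - {"grip": 1,"slide": [0,0,0],"spin": 0}
    - {"grip": 1,"slide": [0,0,0],"spin": 0}
    - {"grip": 1,"slide": [0,0,0],"spin": 0}
    - {"grip": 1,"slide": [0,0,0],"spin": 0}
    - {"grip": 1,"slide": [0,0,0],"spin": 0}
    - {"grip": 1,"slide": [0,0,0],"spin": 0}
    - {"grip": 1,"slide": [0,0,0],"spin": 0}
    - {"grip": 1,"slide": [0,0,0],"spin": 0}

```text
time: 4.78
tool_pos: [0.4792, 0.1139, 0.1704]
ee_rot: [3.141, 0.0, 1.028]
wrist_force: [-0.2, -0.8, 0.8]
width: 0.025
finger_force: 30.0
```

```bash
python3 -c "
from h import *
st()"
```

```text
t4.78 [0.4792 0.1139 0.1704] [3.141 0.    1.028] F [-0.2 -0.8  0.8] w 0.025 30.000205585929507 r 0.0893 q 1.105 yawerr 0.008 Ftool [-0.8  0.2 -0.8]
```

Call:
arm_command:
  plan:
    - {"grip": 1,"slide": [0,0,-0.004],"spin": 0}
    - {"grip": 1,"slide": [0,0,-0.004],"spin": 0}
    - {"grip": 1,"slide": [0,0,0],"spin": 0}

```text
time: 5.15
tool_pos: [0.479, 0.1141, 0.1738]
ee_rot: [-3.141, 0.001, 1.028]
wrist_force: [2.3, -0.3, -5.4]
width: 0.0251
finger_force: 30.0
```

Call:
arm_command:
  plan:
    - {"grip": 1,"slide": [0,0,-0.002],"spin": 0}
    - {"grip": 1,"slide": [0,0,0],"spin": 0}

```text
time: 5.4
tool_pos: [0.4791, 0.1141, 0.1752]
ee_rot: [-3.141, 0.0, 1.028]
wrist_force: [0.5, 1.3, -7.0]
width: 0.0249
finger_force: 30.0
```

Call:
arm_command:
  plan:
    - {"grip": 1,"slide": [0,0,-0.002],"spin": 0}
    - {"grip": 1,"slide": [0,0,0],"spin": 0}

```text
time: 5.65
tool_pos: [0.4791, 0.1141, 0.1764]
ee_rot: [-3.141, 0.0, 1.028]
wrist_force: [1.3, 1.9, -6.9]
width: 0.0249
finger_force: 30.0
```

Call:
arm_command:
  plan:
    - {"grip": 1,"slide": [0,0,-0.003],"spin": 0}
    - {"grip": 1,"slide": [0,0,0],"spin": 0}

```text
time: 5.9
tool_pos: [0.4792, 0.1141, 0.178]
ee_rot: [-3.141, 0.0, 1.028]
wrist_force: [1.3, 1.8, -7.4]
width: 0.0251
finger_force: 30.0
```

Call:
arm_command:
  plan:
    - {"grip": 1,"slide": [0,0,-0.001],"spin": 0}
    - {"grip": 1,"slide": [0.0002,0.008,0],"spin": -0.5}
    - {"grip": 1,"slide": [0,0,0],"spin": 0}

```text
time: 6.28
tool_pos: [0.4827, 0.112, 0.1783]
ee_rot: [-3.141, 0.0, 1.071]
wrist_force: [1.7, 2.0, -6.9]
width: 0.0246
finger_force: 30.0
```

```bash
python3 -c "
from h import *
st()"
```

```text
t6.28 [0.4827 0.112  0.1783] [-3.141  0.     1.071] F [ 1.7  2.  -6.9] w 0.0246 29.998847345559625 r 0.0892 q 1.061 yawerr 0.007 Ftool [2.6 0.6 6.9]
```

Call:
arm_command:
  plan:
    - {"grip": 1,"slide": [0.0007,0.0157,0],"spin": -1}
    - {"grip": 1,"slide": [0.0007,0.0157,0],"spin": -1}
    - {"grip": 1,"slide": [0.0007,0.0157,0],"spin": -1}
    - {"grip": 1,"slide": [0.0007,0.0157,0],"spin": -1}
    - {"grip": 1,"slide": [0.0007,0.0157,0],"spin": -1}
    - {"grip": 1,"slide": [0,0,0],"spin": 0}

```text
time: 7.02
tool_pos: [0.5201, 0.101, 0.1781]
ee_rot: [-3.141, 0.001, 1.506]
wrist_force: [1.1, 0.8, -6.2]
width: 0.0249
finger_force: 30.0
```

```bash
python3 -c "
from h import *
st()"
```

```text
t7.03 [0.5201 0.101  0.1781] [-3.141e+00  1.000e-03  1.506e+00] F [ 1.1  0.8 -6.2] w 0.0249 29.998774520434427 r 0.0892 q 0.620 yawerr 0.002 Ftool [0.8 1.1 6.2]
```

Call:
arm_command:
  plan:
    - {"grip": 1,"slide": [0.0007,0.0157,0],"spin": -1}
    - {"grip": 1,"slide": [0.0007,0.0157,0],"spin": -1}
    - {"grip": 1,"slide": [0.0007,0.0157,0],"spin": -1}
    - {"grip": 1,"slide": [0.0007,0.0157,0],"spin": -1}
    - {"grip": 1,"slide": [0.0007,0.0157,0],"spin": -1}
    - {"grip": 1,"slide": [0.0007,0.0157,0],"spin": -1}
    - {"grip": 1,"slide": [0,0,0],"spin": 0}

```text
time: 7.9
tool_pos: [0.566, 0.11, 0.1782]
ee_rot: [-3.141, 0.001, 2.029]
wrist_force: [1.5, -1.3, -7.2]
width: 0.0249
finger_force: 30.0
```

```bash
python3 -c "
from h import *
st()"
```

```text
t7.90 [0.566  0.11   0.1782] [-3.141e+00  1.000e-03  2.029e+00] F [ 1.5 -1.3 -7.2] w 0.0249 29.99852777329444 r 0.0894 q 0.090 yawerr -0.005 Ftool [-1.8  0.8  7.2]
```

Call:
arm_command:
  plan:
    - {"grip": 1,"slide": [0.0002,0.008,0],"spin": -0.5}
    - {"grip": 1,"slide": [0,0,0],"spin": 0}

```text
time: 8.15
tool_pos: [0.5694, 0.1118, 0.1785]
ee_rot: [-3.141, 0.001, 2.073]
wrist_force: [3.0, -1.6, -7.5]
width: 0.025
finger_force: 30.0
```

```bash
python3 -c "
from h import *
st()"
```

```text
t8.15 [0.5694 0.1118 0.1785] [-3.141e+00  1.000e-03  2.073e+00] F [ 3.  -1.6 -7.5] w 0.025 29.99896204972174 r 0.0894 q 0.047 yawerr -0.005 Ftool [-2.8  1.8  7.5]
```

Call:
arm_command:
  plan:
    - {"grip": 1,"slide": [0,0,0.004],"spin": 0}
    - {"grip": 1,"slide": [0,0,0.004],"spin": 0}
    - {"grip": 1,"slide": [0,0,0],"spin": 0}

```text
time: 8.52
tool_pos: [0.5695, 0.112, 0.1745]
ee_rot: [3.142, 0.001, 2.075]
wrist_force: [3.0, -1.9, -6.4]
width: 0.0249
finger_force: 30.0
```

Call:
arm_command:
  plan:
    - {"grip": 1,"slide": [0,0,0.002],"spin": 0}
    - {"grip": 1,"slide": [0,0,0],"spin": 0}

```text
time: 8.78
tool_pos: [0.5696, 0.1121, 0.1736]
ee_rot: [3.141, 0.001, 2.075]
wrist_force: [3.2, -2.9, -4.9]
width: 0.0247
finger_force: 30.0
```

Call:
arm_command:
  plan:
    - {"grip": 1,"slide": [0,0,0.002],"spin": 0}
    - {"grip": 1,"slide": [0,0,0],"spin": 0}

```text
time: 9.02
tool_pos: [0.5696, 0.1122, 0.1726]
ee_rot: [3.141, 0.001, 2.075]
wrist_force: [3.0, -4.1, -4.8]
width: 0.0254
finger_force: 30.0
```

Call:
arm_command:
  plan:
    - {"grip": 1,"slide": [0,0,0.002],"spin": 0}
    - {"grip": 1,"slide": [0,0,0.002],"spin": 0}
    - {"grip": 1,"slide": [0,0,0],"spin": 0}

```text
time: 9.4
tool_pos: [0.5697, 0.1122, 0.1708]
ee_rot: [3.141, 0.001, 2.075]
wrist_force: [2.9, -4.7, -4.0]
width: 0.0252
finger_force: 30.0
```

```bash
python3 -c "
from h import *
st()"
```

```text
t9.40 [0.5697 0.1122 0.1708] [3.141e+00 1.000e-03 2.075e+00] F [ 2.9 -4.7 -4. ] w 0.0252 29.99946675636579 r 0.0893 q 0.042 yawerr -0.007 Ftool [-5.5  0.3  4. ]
```

Call:
arm_command:
  plan:
    - {"grip": 1,"slide": [0,0,0.002],"spin": 0}
    - {"grip": 1,"slide": [0,0,0],"spin": 0}

```text
time: 9.65
tool_pos: [0.57, 0.1122, 0.1707]
ee_rot: [3.14, 0.001, 2.075]
wrist_force: [3.2, -4.6, -2.2]
width: 0.0252
finger_force: 30.0
```

Call:
arm_command:
  plan:
    - {"grip": 1,"slide": [0,0,0.002],"spin": 0}
    - {"grip": 1,"slide": [0,0,0],"spin": 0}

```text
time: 9.9
tool_pos: [0.5704, 0.1123, 0.1706]
ee_rot: [3.138, 0.002, 2.076]
wrist_force: [2.4, -5.2, 1.1]
width: 0.025
finger_force: 30.0
```

Call:
arm_command:
  plan:
    - {"grip": 1,"slide": [0,0,0.002],"spin": 0}
    - {"grip": 1,"slide": [0,0,0],"spin": 0}

```text
time: 10.15
tool_pos: [0.5707, 0.1123, 0.1705]
ee_rot: [3.137, 0.003, 2.076]
wrist_force: [2.1, -4.8, 4.7]
width: 0.025
finger_force: 30.0
```

```bash
python3 - <<'E'
from h import *
st()
im=snapshot("scene")[130:250,260:400]
cv2.imwrite("pics/c5.png",cv2.resize(im[:,:,::-1],None,fx=5,fy=5,interpolation=cv2.INTER_CUBIC))
E
```

```text
t10.15 [0.5707 0.1123 0.1705] [3.137e+00 3.000e-03 2.076e+00] F [ 2.1 -4.8  4.7] w 0.025 30.00085543913883 r 0.0897 q 0.032 yawerr -0.017 Ftool [-5.3 -0.4 -4.7]
```

View pics/c5.png

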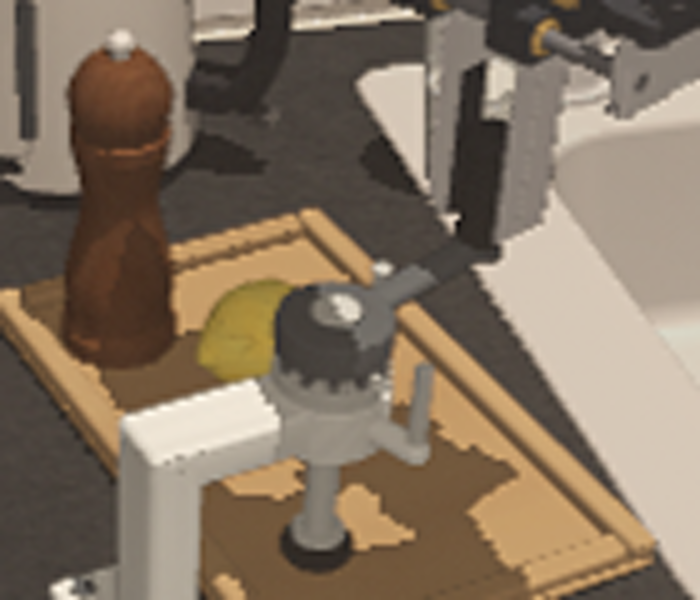

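The lever is down at the same height it started from, so it's seated near q≈0.03. The mill (crop 120,200) and the lemon haven't moved. Next I'll tighten.

Call:
arm_command:
  plan:
    - {"grip": 1,"slide": [0.0007,-0.0157,-0.001],"spin": 1}
    - {"grip": 1,"slide": [0.0007,-0.0157,-0.001],"spin": 1}
    - {"grip": 1,"slide": [0.0007,-0.0157,0],"spin": 1}
    - {"grip": 1,"slide": [0.0007,-0.0157,0],"spin": 1}
    - {"grip": 1,"slide": [0,0,0],"spin": 0}

```text
time: 10.82
tool_pos: [0.541, 0.1021, 0.1705]
ee_rot: [3.137, 0.001, 1.726]
wrist_force: [3.5, -4.2, 0.7]
width: 0.025
finger_force: 30.0
```

```bash
python3 -c "
from h import *
st()"
```

```text
t10.82 [0.541  0.1021 0.1705] [3.137e+00 1.000e-03 1.726e+00] F [ 3.5 -4.2  0.7] w 0.025 30.000400948774768 r 0.0892 q 0.385 yawerr -0.014 Ftool [-4.7  2.8 -0.7]
```

Call:
arm_command:
  plan:
    - {"grip": 1,"slide": [0.0007,-0.0157,0],"spin": 1}
    - {"grip": 1,"slide": [0.0007,-0.0157,0],"spin": 1}
    - {"grip": 1,"slide": [0.0007,-0.0157,0],"spin": 1}
    - {"grip": 1,"slide": [0.0007,-0.0157,0],"spin": 1}
    - {"grip": 1,"slide": [0,0,0],"spin": 0}

```text
time: 11.45
tool_pos: [0.5092, 0.1026, 0.1705]
ee_rot: [3.138, 0.0, 1.377]
wrist_force: [3.0, -4.6, 2.9]
width: 0.0252
finger_force: 30.0
```

```bash
python3 -c "
from h import *
st()"
```

```text
t11.45 [0.5092 0.1026 0.1705] [3.138 0.    1.377] F [ 3.  -4.6  2.9] w 0.0252 30.000549588512513 r 0.0890 q 0.744 yawerr -0.004 Ftool [-4.   3.9 -2.9]
```

Call:
arm_command:
  plan:
    - {"grip": 1,"slide": [0.0007,-0.0157,0],"spin": 1}
    - {"grip": 1,"slide": [0.0007,-0.0157,0],"spin": 1}
    - {"grip": 1,"slide": [0.0007,-0.0157,0],"spin": 1}

```text
time: 11.82
tool_pos: [0.4872, 0.1099, 0.1705]
ee_rot: [3.137, -0.001, 1.113]
wrist_force: [3.6, -6.9, 1.9]
width: 0.025
finger_force: 30.0
```

```bash
python3 -c "
from h import *
st()"
```

```text
t11.82 [0.4872 0.1099 0.1705] [ 3.137e+00 -1.000e-03  1.113e+00] F [ 3.6 -6.9  1.9] w 0.025 29.99861595701077 r 0.0890 q 1.005 yawerr -0.007 Ftool [-4.6  6.2 -1.9]
```

Call:
arm_command:
  plan:
    - {"grip": 1,"slide": [0.0007,-0.0157,0],"spin": 1}
    - {"grip": 1,"slide": [0.0007,-0.0157,0],"spin": 1}

```text
time: 12.08
tool_pos: [0.4734, 0.1181, 0.1704]
ee_rot: [3.138, -0.001, 0.938]
wrist_force: [3.2, -5.5, 3.1]
width: 0.025
finger_force: 30.0
```

```bash
python3 - <<'E'
from h import *
st()
im=snapshot("scene")[130:250,260:400]
cv2.imwrite("pics/c6.png",cv2.resize(im[:,:,::-1],None,fx=5,fy=5,interpolation=cv2.INTER_CUBIC))
E
```

```text
t12.07 [0.4734 0.1181 0.1704] [ 3.138e+00 -1.000e-03  9.380e-01] F [ 3.2 -5.5  3.1] w 0.025 29.998616961966036 r 0.0891 q 1.185 yawerr -0.001 Ftool [-2.5  5.9 -3.1]
```

View pics/c6.png

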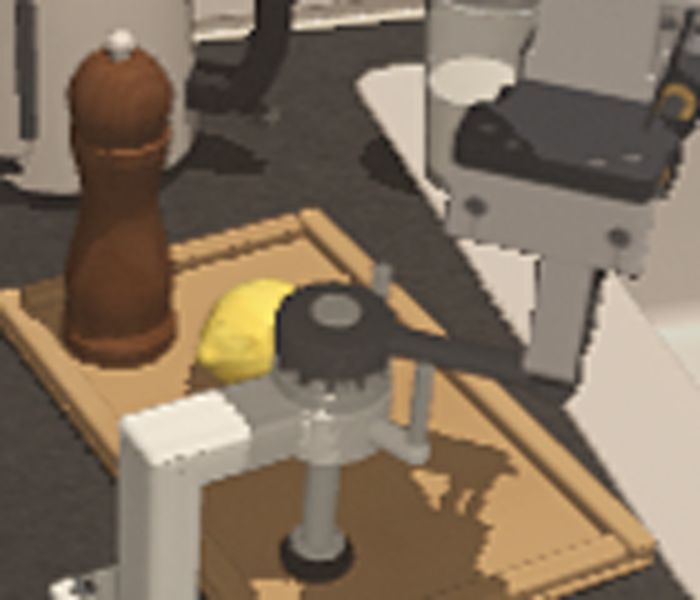

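The pad has come down (crop 318,555), and the force is about 6 N, so the pad is still free. I'll turn the last few degrees, ease off, lift and swing back.

Call:
arm_command:
  plan:
    - {"grip": 1,"slide": [0.0005,-0.0125,0],"spin": 0.8}
    - {"grip": 1,"slide": [0,0,0],"spin": 0}

```text
time: 12.38
tool_pos: [0.4681, 0.1223, 0.1704]
ee_rot: [3.139, -0.001, 0.872]
wrist_force: [0.1, -5.3, 3.2]
width: 0.0253
finger_force: 30.0
```

```bash
python3 -c "
from h import *
st()"
```

```text
t12.38 [0.4681 0.1223 0.1704] [ 3.139e+00 -1.000e-03  8.720e-01] F [ 0.1 -5.3  3.2] w 0.0253 30.000807062433523 r 0.0891 q 1.261 yawerr 0.008 Ftool [-3.9  3.5 -3.2]
```

Call:
arm_command:
  plan:
    - {"grip": 1,"slide": [0.0003,0.0125,0],"spin": -0.8}
    - {"grip": 1,"slide": [0,0,0],"spin": 0}

```text
time: 12.62
tool_pos: [0.4726, 0.1187, 0.1704]
ee_rot: [3.141, -0.001, 0.941]
wrist_force: [-1.3, -4.6, 5.7]
width: 0.0252
finger_force: 30.0
```

```bash
python3 -c "
from h import *
st()"
```

```text
t12.62 [0.4726 0.1187 0.1704] [ 3.141e+00 -1.000e-03  9.410e-01] F [-1.3 -4.6  5.7] w 0.0252 30.000754580480873 r 0.0891 q 1.197 yawerr 0.013 Ftool [-4.5  1.6 -5.7]
```

Call:
arm_command:
  plan:
    - {"grip": 1,"slide": [0,0,-0.005],"spin": 0}
    - {"grip": 1,"slide": [0,0,-0.005],"spin": 0}
    - {"grip": 1,"slide": [0,0,-0.005],"spin": 0}
    - {"grip": 1,"slide": [0,0,-0.004],"spin": 0}
    - {"grip": 1,"slide": [0,0,0],"spin": 0}

```text
time: 13.25
tool_pos: [0.4724, 0.1188, 0.1774]
ee_rot: [-3.14, 0.001, 0.941]
wrist_force: [1.7, 0.5, -6.8]
width: 0.0251
finger_force: 30.0
```

```bash
python3 -c "
from h import *
st()"
```

```text
t13.25 [0.4724 0.1188 0.1774] [-3.14e+00  1.00e-03  9.41e-01] F [ 1.7  0.5 -6.8] w 0.0251 29.998980112723075 r 0.0891 q 1.199 yawerr 0.015 Ftool [1.4 1.1 6.8]
```

Lifted 7 mm, so I'll add 1 mm and swing back.

Call:
arm_command:
  plan:
    - {"grip": 1,"slide": [0,0,-0.002],"spin": 0}
    - {"grip": 1,"slide": [0.0007,0.0157,0],"spin": -1}
    - {"grip": 1,"slide": [0.0007,0.0157,0],"spin": -1}
    - {"grip": 1,"slide": [0.0007,0.0157,0],"spin": -1}
    - {"grip": 1,"slide": [0.0007,0.0157,0],"spin": -1}
    - {"grip": 1,"slide": [0.0007,0.0157,0],"spin": -1}
    - {"grip": 1,"slide": [0.0007,0.0157,0],"spin": -1}
    - {"grip": 1,"slide": [0,0,0],"spin": 0}

```text
time: 14.25
tool_pos: [0.5163, 0.1016, 0.1784]
ee_rot: [-3.14, 0.001, 1.463]
wrist_force: [1.1, -1.1, -7.2]
width: 0.0244
finger_force: 30.0
```

```bash
python3 -c "
from h import *
st()"
```

```text
t14.25 [0.5163 0.1016 0.1784] [-3.140e+00  1.000e-03  1.463e+00] F [ 1.1 -1.1 -7.2] w 0.0244 29.998663724479684 r 0.0890 q 0.663 yawerr 0.002 Ftool [-1.   1.2  7.2]
```

Call:
arm_command:
  plan:
    - {"grip": 1,"slide": [0.0007,0.0157,0],"spin": -1}
    - {"grip": 1,"slide": [0.0007,0.0157,0],"spin": -1}
    - {"grip": 1,"slide": [0.0007,0.0157,0],"spin": -1}
    - {"grip": 1,"slide": [0.0007,0.0157,0],"spin": -1}
    - {"grip": 1,"slide": [0.0007,0.0157,0],"spin": -1}
    - {"grip": 1,"slide": [0.0007,0.0157,0],"spin": -1}
    - {"grip": 1,"slide": [0,0,0],"spin": 0}

```text
time: 15.12
tool_pos: [0.5626, 0.1086, 0.1787]
ee_rot: [-3.141, 0.001, 1.986]
wrist_force: [1.7, -1.9, -6.6]
width: 0.0248
finger_force: 30.0
```

```bash
python3 -c "
from h import *
st()"
```

```text
t15.12 [0.5626 0.1086 0.1787] [-3.141e+00  1.000e-03  1.986e+00] F [ 1.7 -1.9 -6.6] w 0.0248 29.99870506814375 r 0.0892 q 0.131 yawerr -0.008 Ftool [-2.5  0.8  6.6]
```

Call:
arm_command:
  plan:
    - {"grip": 1,"slide": [0,0,0.005],"spin": 0}
    - {"grip": 1,"slide": [0,0,0.005],"spin": 0}
    - {"grip": 1,"slide": [0,0,0.004],"spin": 0}
    - {"grip": 1,"slide": [0,0,0.003],"spin": 0}
    - {"grip": 1,"slide": [0,0,0],"spin": 0}

```text
time: 15.75
tool_pos: [0.5626, 0.1087, 0.1709]
ee_rot: [3.141, 0.001, 1.988]
wrist_force: [2.2, -3.9, -5.2]
width: 0.0248
finger_force: 30.0
```

Call:
arm_command:
  plan:
    - {"grip": 1,"slide": [0,0,0.002],"spin": 0}
    - {"grip": 1,"slide": [0,0,0.001],"spin": 0}
    - {"grip": 1,"slide": [0,0,0],"spin": 0}

```text
time: 16.12
tool_pos: [0.5631, 0.1088, 0.1707]
ee_rot: [3.139, 0.002, 1.988]
wrist_force: [2.5, -5.6, -1.0]
width: 0.0251
finger_force: 30.0
```

```bash
python3 -c "
from h import *
st()"
```

```text
t16.12 [0.5631 0.1088 0.1707] [3.139e+00 2.000e-03 1.988e+00] F [ 2.5 -5.6 -1. ] w 0.0251 29.9998149950261 r 0.0893 q 0.125 yawerr -0.012 Ftool [-6.1 -0.   1. ]
```

Call:
arm_command:
  plan:
    - {"grip": 1,"slide": [0.0007,-0.0157,0],"spin": 1}
    - {"grip": 1,"slide": [0.0007,-0.0157,0],"spin": 1}

```text
time: 16.38
tool_pos: [0.5495, 0.1039, 0.1707]
ee_rot: [3.136, 0.001, 1.811]
wrist_force: [5.8, -3.7, -2.6]
width: 0.025
finger_force: 30.0
```

```bash
python3 -c "
from h import *
st()"
```

```text
t16.38 [0.5495 0.1039 0.1707] [3.136e+00 1.000e-03 1.811e+00] F [ 5.8 -3.7 -2.6] w 0.025 29.998022720392328 r 0.0892 q 0.288 yawerr -0.025 Ftool [-5.   4.7  2.6]
```

Call:
arm_command:
  plan:
    - {"grip": 1,"slide": [0.0007,-0.0157,0],"spin": 1}

```text
time: 16.5
tool_pos: [0.5417, 0.1023, 0.1707]
ee_rot: [3.135, 0.001, 1.724]
wrist_force: [5.9, -4.6, -2.0]
width: 0.0251
finger_force: 30.0
```

```bash
python3 -c "
from h import *
st()"
```

```text
t16.50 [0.5417 0.1023 0.1707] [3.135e+00 1.000e-03 1.724e+00] F [ 5.9 -4.6 -2. ] w 0.0251 29.99831647204701 r 0.0891 q 0.376 yawerr -0.024 Ftool [-5.4  5.1  2. ]
```

Call:
arm_command:
  plan:
    - {"grip": 1,"slide": [0.0007,-0.0157,0],"spin": 1}

```text
time: 16.62
tool_pos: [0.5339, 0.1013, 0.1707]
ee_rot: [3.135, 0.001, 1.637]
wrist_force: [6.5, -4.7, -2.6]
width: 0.0249
finger_force: 30.0
```

```bash
python3 -c "
from h import *
st()"
```

```text
t16.62 [0.5339 0.1013 0.1707] [3.135e+00 1.000e-03 1.637e+00] F [ 6.5 -4.7 -2.6] w 0.0249 29.99814511571458 r 0.0891 q 0.465 yawerr -0.023 Ftool [-5.1  6.1  2.6]
```

Call:
arm_command:
  plan:
    - {"grip": 1,"slide": [0.0007,-0.0157,0],"spin": 1}

```text
time: 16.75
tool_pos: [0.5261, 0.101, 0.1706]
ee_rot: [3.135, 0.001, 1.549]
wrist_force: [6.1, -5.1, -2.1]
width: 0.0252
finger_force: 30.0
```

```bash
python3 -c "
from h import *
st()"
```

```text
t16.75 [0.5261 0.101  0.1706] [3.135e+00 1.000e-03 1.549e+00] F [ 6.1 -5.1 -2.1] w 0.0252 29.99818083451828 r 0.0890 q 0.553 yawerr -0.023 Ftool [-4.9  6.2  2.2]
```

Call:
arm_command:
  plan:
    - {"grip": 1,"slide": [0.0007,-0.0157,0],"spin": 1}

```text
time: 16.88
tool_pos: [0.5183, 0.1014, 0.1706]
ee_rot: [3.135, 0.0, 1.462]
wrist_force: [6.7, -4.8, -1.9]
width: 0.0251
finger_force: 30.0
```

```bash
python3 -c "
from h import *
st()"
```

```text
t16.88 [0.5183 0.1014 0.1706] [3.135 0.    1.462] F [ 6.7 -4.8 -1.9] w 0.0251 29.998244424759832 r 0.0890 q 0.641 yawerr -0.022 Ftool [-4.   7.1  2. ]
```

Call:
arm_command:
  plan:
    - {"grip": 1,"slide": [0.0007,-0.0157,0],"spin": 1}

```text
time: 17.0
tool_pos: [0.5106, 0.1025, 0.1707]
ee_rot: [3.135, -0.0, 1.375]
wrist_force: [7.0, -6.0, -2.2]
width: 0.0248
finger_force: 30.0
```

```bash
python3 -c "
from h import *
st()"
```

```text
t17.00 [0.5106 0.1025 0.1707] [ 3.135 -0.     1.375] F [ 7.  -6.  -2.2] w 0.0248 29.99807281563335 r 0.0889 q 0.728 yawerr -0.021 Ftool [-4.5  8.1  2.3]
```

Call:
arm_command:
  plan:
    - {"grip": 1,"slide": [0.0007,-0.0157,0],"spin": 1}

```text
time: 17.12
tool_pos: [0.5029, 0.1042, 0.1706]
ee_rot: [3.135, -0.0, 1.288]
wrist_force: [7.3, -5.2, -2.7]
width: 0.025
finger_force: 30.0
```

```bash
python3 -c "
from h import *
st()"
```

```text
t17.12 [0.5029 0.1042 0.1706] [ 3.135 -0.     1.288] F [ 7.3 -5.2 -2.7] w 0.025 29.998073937313166 r 0.0889 q 0.816 yawerr -0.021 Ftool [-3.   8.5  2.7]
```

Call:
arm_command:
  plan:
    - {"grip": 1,"slide": [0.0005,-0.011,0],"spin": 0.7}

```text
time: 17.25
tool_pos: [0.4977, 0.1058, 0.1706]
ee_rot: [3.135, -0.0, 1.227]
wrist_force: [6.4, -6.6, -2.4]
width: 0.0246
finger_force: 30.0
```

```bash
python3 - <<'E'
from h import *
st()
im=snapshot("scene")[130:250,260:400]
cv2.imwrite("pics/c7.png",cv2.resize(im[:,:,::-1],None,fx=5,fy=5,interpolation=cv2.INTER_CUBIC))
E
```

```text
t17.25 [0.4977 0.1058 0.1706] [ 3.135 -0.     1.227] F [ 6.4 -6.6 -2.4] w 0.0246 29.998960821249057 r 0.0889 q 0.878 yawerr -0.019 Ftool [-4.   8.3  2.4]
```

View pics/c7.png

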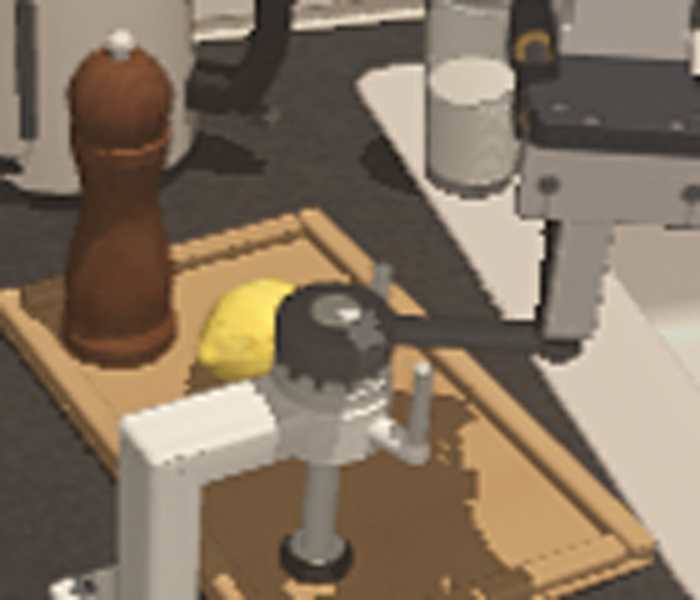

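The pad now sits on the board (crop 317,557) and the force is climbing. I'll continue in small steps.

Call:
arm_command:
  plan:
    - {"grip": 1,"slide": [0.0007,-0.0157,0],"spin": 1}

```text
time: 17.42
tool_pos: [0.4906, 0.1085, 0.1706]
ee_rot: [3.135, -0.001, 1.139]
wrist_force: [7.0, -6.8, -1.7]
width: 0.0249
finger_force: 30.0
```

```bash
python3 -c "
from h import *
st()"
```

```text
t17.43 [0.4906 0.1085 0.1706] [ 3.135e+00 -1.000e-03  1.139e+00] F [ 7.  -6.8 -1.7] w 0.0249 29.997505419014487 r 0.0889 q 0.963 yawerr -0.022 Ftool [-3.2  9.2  1.8]
```

Call:
arm_command:
  plan:
    - {"grip": 1,"slide": [0.0005,-0.011,0],"spin": 0.7}

```text
time: 17.55
tool_pos: [0.4855, 0.1109, 0.1706]
ee_rot: [3.134, -0.0, 1.079]
wrist_force: [8.0, -7.8, -2.2]
width: 0.0253
finger_force: 30.0
```

```bash
python3 -c "
from h import *
st()"
```

```text
t17.55 [0.4855 0.1109 0.1706] [ 3.134 -0.     1.079] F [ 8.  -7.8 -2.2] w 0.0253 29.99911780905677 r 0.0888 q 1.027 yawerr -0.019 Ftool [-3.1 10.7  2.2]
```

The push is about 10.7 N, close to the 11 N target. I'll ease off, open the gripper and retreat upward.

Call:
arm_command:
  plan:
    - {"grip": 1,"slide": [0,0.005,0],"spin": -0.3}
    - {"grip": 1,"slide": [0,0,0],"spin": 0}
    - {"grip": -1,"slide": [0,0,0],"spin": 0}
    - {"grip": -1,"slide": [0,0,0],"spin": 0}
    - {"grip": -1,"slide": [0,0,0],"spin": 0}
    - {"grip": -1,"slide": [0,0,0],"spin": 0}
    - {"grip": -1,"slide": [0,0,0],"spin": 0}
    - {"grip": -1,"slide": [0,0,0],"spin": 0}
    - {"grip": -1,"slide": [0,0,0],"spin": 0}
    - {"grip": -1,"slide": [0,0,0],"spin": 0}

```text
time: 18.8
tool_pos: [0.4857, 0.111, 0.1689]
ee_rot: [-3.142, 0.0, 1.107]
wrist_force: [-0.0, -0.6, -0.3]
width: 0.0936
finger_force: 0.0
```

Call:
arm_command:
  plan:
    - {"grip": -1,"slide": [0,0,-0.02],"spin": 0}
    - {"grip": -1,"slide": [0,0,-0.06],"spin": 0}
    - {"grip": -1,"slide": [0,0,-0.08],"spin": 0}
    - {"grip": -1,"slide": [0,0,-0.08],"spin": 0}
    - {"grip": -1,"slide": [-0.08,0,0],"spin": 0}
    - {"grip": -1,"slide": [-0.1,0,0],"spin": 0}
    - {"grip": -1,"slide": [-0.1,0,0],"spin": 0}
    - {"grip": -1,"slide": [0,0,0],"spin": 0}
    - {"grip": -1,"slide": [0,0,0],"spin": 0}

```text
time: 19.92
tool_pos: [0.4234, -0.0139, 0.2896]
ee_rot: [3.141, -0.001, 1.107]
wrist_force: [0.2, -0.0, -0.1]
width: 0.0939
finger_force: 0.0
```

```bash
python3 - <<'E'
from h import *
st()
s=snapshot("scene")[150:260,260:400];t=snapshot("top")[90:260,240:390]
s=cv2.resize(s,None,fx=3,fy=3,interpolation=cv2.INTER_CUBIC);t=cv2.resize(t,(291,330),interpolation=cv2.INTER_CUBIC)
cv2.imwrite("pics/c8.png",np.hstack([s,t])[:,:,::-1])
E
```

```text
t19.93 [ 0.4234 -0.0139  0.2896] [ 3.141e+00 -1.000e-03  1.107e+00] F [ 0.2 -0.  -0.1] w 0.0939 0.0 r 0.2283 q 1.020 yawerr 0.002 Ftool [0.  0.2 0.1]
```

View pics/c8.png

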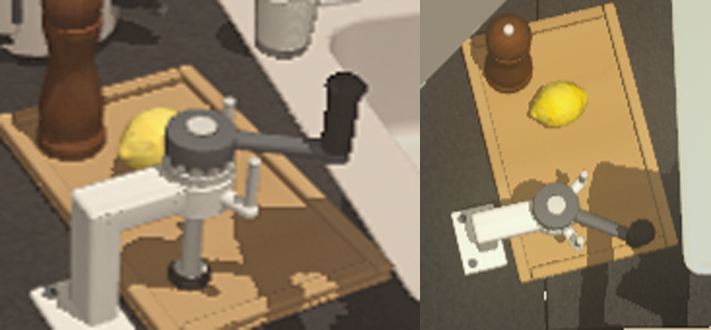

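The lever is free and seated, with its hub at the starting height. The pad is on the board (crop 188,273), and the board, lemon and mill are where they were. I'll hand in.

```bash
python3 -c "
from bench import ticket
print(ticket.close_job())"
```

```text
the job is handed in; nothing more can be done
None
```

I clamped the board and handed in the job at about 20 s. The last knob push was about 10.7 N (an estimated 70 N on the board), and the lever is seated; the board, lemon and mill look unmoved, the arm never went near the mug, and no verdict came back.

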